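Run the probe round a coupling's seal groove and tally it

ROBOT

A 6-joint arm with a two-finger parallel gripper is mounted at the origin on the work surface. World frame = base frame: x ahead of the robot, y to its left, z up, the work surface at z = 0. Lengths are in mm, angles in rad, forces in N, time in s.
With the tool pointing down it reaches from about 300 to 775 mm from the base axis. Payload 14.6 kg.
Tool frame: the origin (TCP) lies between the finger pads; the fingertips stand 19 mm ahead of it and the grasp point (between the pads) is the TCP (manip.tcp_to_tips is the distance from the TCP to the fingertips, in mm); x points along the fingers, z is the direction in which the jaws open and shut, and the axes are right-handed (so a half turn about x gives the same grasp; the last joint's range is limited). The gripper opens to 94 mm and grips with 3 to 60 N. Pads are 16 mm wide; open, the fingers measure 119 mm over their backs; the gripper's body (75 mm by 177 mm) begins 78 mm behind the grasp point.
Start: joints at [1.243, 0.3, 1.521, -0, 1.321, -0.067], TCP at [141.817, 531.392, 224.446] pointing down, gripper open.
Joint ranges: [-3.03, 3.03], [-0.79, 2.21], [0.23, 2.52], [-1.04, 4.18], [0, 3.07], [-2.55, 2.55]. Speed limits (rad/s): [2.22, 2.22, 2.57, 3.14, 3.14, 3.14].

INTERFACE

Orientations are given as [roll, pitch, yaw] about the fixed x, y, z axes, in that order (R = Rz(yaw) Ry(pitch) Rx(roll)).
In Python, from cell import manip gives the robot as it stands.
- The arm moves only by the tool jog_arm, never from a script. Its argument "moves" is a list that holds one entry, the list of rows, each a list of 6 numbers: the shift along the world's x, y, z in mm, then the turn, a rotation vector about the world's x, y, z in degrees. In form: [[[dx, dy, dz, wx, wy, wz], ...]]. A call has 1 to 5 rows; each row shifts and turns the pose as measured when the row begins; what a row does not reach is not made up. A row lasts 1/10 s, in which the tool goes at most 50 mm and 8.59 degrees, less where a joint would pass 70% of its speed; a pose out of reach is approached as far as the arm can. A call is refused whole if a number of a shift passes 50 or a number of a turn 8.59, either way. A call with a gripper value outside its range is refused whole. "gripper" is the opening, from -1 (shut) to 1 (fully open), set as the call begins (left out, the last holds). The fingers move at their own pace and stop on an object; "squeeze" is the grip in N (left out, the last holds). Time passes only in rows, so rows that do not move let the fingers close. It gives the time, the measured TCP pose, the force and the opening at its end, in the units of the state.
- manip.read_state(): the state, without advancing time (a new reading comes with each control period).
- manip.camera(name): name is "side" or "top" or "wrist"; returns (picture, depth): 420x560x3 uint8, blue, green, red; 420x560 float32, mm along the optical axis (not along the pixel's ray), 0 where there is no reading.
- manip.camera_params(name): a dict with "fx", "fy", "cx", "cy" (pixels), "dist" ([k1, k2, p1, p2, k3] as OpenCV has them; the pictures are not rectified), "rvec" (rotation vector, rad) and "tvec" (3), from world to camera coordinates, as OpenCV has them. Camera axes: x right, y down, z forward; pixel columns grow to the right and rows downward; lengths in mm; the calibration is good to about 2 mm. A picture is of the moment at which its call begins: read the wrist's pose just before it. camera_params takes no time and is no camera call; for the wrist camera it gives the pose at the moment of the call.
- manip.sign_off(): hands the job in, once; it reports no verdict.
The state is a dict: "clock": time; "joints": joint angles; "qd": joint speeds; "effort": joint torques, N m; "eef_pos": TCP position; "eef_rot": TCP orientation; "wrist_force": force on the tool from outside, world axes, zero at the start; "moment": the same for the moment, N m; "finger_gap": finger opening in mm.
Only numpy, scipy, OpenCV 4.12 (cv2) and the standard library are available. Lean on these libraries where they do the work, as an engineer would, in place of code of your own. Each camera call takes 0.05 s, during which the arm holds its last target. There are 200 camera calls.

TASK

Check the seal groove of the coupling that has the lug: take the probe from its stand, put its tip down into the groove beside the lug and run it slowly, about 2 to 3 cm a second and without forcing it, anticlockwise as seen from above, all the way round the hub to the lug's other side. Then press the recessed button on the tally counter right down with the probe's tip, and hang the probe back in the fork of its stand. Leave everything else on the bench where it is.

Things in the scene. Friction and masses are not known exactly. Their poses are not given: they have to be found in the camera images.
- coupling: Coupling under test, fixed: steel foot (140 mm diameter), black neck, black upper flange (128 mm diameter, flat face 50 mm above the bench), steel hub (72 mm diameter, top at 68 mm) in its middle, with an open groove round the hub's foot and one lug bridging the groove. Origin: centre of the underside; z up; own +x points to the lug. Two spares at the far corners have no groove and no lug.
- hub (a point): Centre of the hub's flat top, 68 mm above the bench. The groove round the hub's foot is 10 mm wide (radius 36 to 46 mm about this axis, centreline 41 mm) and 8 mm deep: black face at 50 mm, dark steel floor at 42 mm above the bench.
- lug (a point): Middle of the top of the steel lug that bridges the groove, 58 mm above the bench, 46 mm from the hub's axis. The lug is 26 mm long radially and 14 mm wide, with a screw head up to 61 mm. The groove runs from one side of it all the way round to the other.
- probe: Probe (stylus), upright, round, about 0.12 kg, 116 mm tall. Origin: the very tip of its point, at the bottom; z up along it. Needle 5 mm diameter with round end up to z = 40 mm, shank 10 mm diameter to 62, collar 36 mm diameter 62 to 66, ribbed aluminium grip 22 mm diameter 66 to 116 (hold it about 95 mm above the tip). It hangs by its collar in the fork, tip 13 mm above the bench.
- stand: Probe's stand, fixed: base 80 x 70 x 8 mm, an upright at its +x side, a level fork with its top 75 mm above the bench: prongs along x (-29 to 39 mm), 15 mm wide each, slot between them 20 mm wide, open towards -x, closed at x = 16 mm. Origin: centre of the underside, below the middle of the probe's place. The probe lifts straight out.
- fork (a point): Middle of the probe's place in the stand's fork, level with the fork's top (75 mm above the bench), where the collar's underside rests.
- counter: Tally counter, fixed: grey box 100 x 80 x 40 mm with a dark-framed green display on its +x half and a round well (18 mm diameter) in its top at x = -22 mm, y = 0, holding a recessed button. Origin: centre of the underside.
- tally_top (a point): Centre of the button's top, 37 mm above the bench when released, 3 mm below the counter's top. The button is a steel disc of 15 mm diameter.
- tally (a joint): How far the button is pressed, m: 0 released, 0.005 fully down. A spring: about 1.2 N to start, 4 N fully down; it springs back.
- groove0 (a point): Point on the groove's centreline, half way down it (46 mm above the bench), 30 degrees anticlockwise (from above) from the lug's middle: beside the lug, where the run begins.
- groove1 (a point): Point on the groove's centreline, half way down it (46 mm above the bench), 67.5 degrees anticlockwise (from above) from the lug's middle.
- groove2 (a point): Point on the groove's centreline, half way down it (46 mm above the bench), 105 degrees anticlockwise (from above) from the lug's middle.
- groove3 (a point): Point on the groove's centreline, half way down it (46 mm above the bench), 142.5 degrees anticlockwise (from above) from the lug's middle.
- groove4 (a point): Point on the groove's centreline, half way down it (46 mm above the bench), 180 degrees anticlockwise (from above) from the lug's middle.
- groove5 (a point): Point on the groove's centreline, half way down it (46 mm above the bench), 217.5 degrees anticlockwise (from above) from the lug's middle.
- groove6 (a point): Point on the groove's centreline, half way down it (46 mm above the bench), 255 degrees anticlockwise (from above) from the lug's middle.
- groove7 (a point): Point on the groove's centreline, half way down it (46 mm above the bench), 292.5 degrees anticlockwise (from above) from the lug's middle.
- groove8 (a point): Point on the groove's centreline, half way down it (46 mm above the bench), 330 degrees anticlockwise (from above) from the lug's middle: beside the lug's other side, where the run ends.
- wrench: open-ended wrench, 170 mm long, lying beyond the coupling; loose, to be left alone.
- screwdriver: red-handled screwdriver, 180 mm long, lying near the robot; loose, to be left alone.
- tin: upright can, 56 mm diameter, 70 mm tall; loose, to be left alone.
- spacer: plain steel ring, 56 mm outside diameter, 22 mm tall, lying flat near the robot; loose, to be left alone.
- parts_tray: white open tray, 140 x 100 x 45 mm, at the left; loose, to be left alone.
- mug: steel mug, 72 mm diameter, 80 mm tall, at the right; loose, to be left alone.
Mind the look-alikes: they are no part of the job. Of the things that look like the probe, the smallest one is meant. Leave any red look-alike of the stand alone.

How it is judged (in metres and radians):
On the way, in this order (a step that is already met when the one before it is completed fails the run):
1. the probe's tip is down in the groove at point groove0 (within 7 mm, at least 1 mm below the black face), staying 0.2 s or more in passing (about 5 cm/s at most) (distance between probe and groove0 below 0.007 m and z of probe in the frame of coupling below 0.049 m), for 0.2 s.
2. the probe's tip is down in the groove at point groove1 (within 7 mm, at least 1 mm below the black face), staying 0.2 s or more in passing (about 5 cm/s at most) (distance between probe and groove1 below 0.007 m and z of probe in the frame of coupling below 0.049 m), for 0.2 s.
3. the probe's tip is down in the groove at point groove2 (within 7 mm, at least 1 mm below the black face), staying 0.2 s or more in passing (about 5 cm/s at most) (distance between probe and groove2 below 0.007 m and z of probe in the frame of coupling below 0.049 m), for 0.2 s.
4. the probe's tip is down in the groove at point groove3 (within 7 mm, at least 1 mm below the black face), staying 0.2 s or more in passing (about 5 cm/s at most) (distance between probe and groove3 below 0.007 m and z of probe in the frame of coupling below 0.049 m), for 0.2 s.
5. the probe's tip is down in the groove at point groove4 (within 7 mm, at least 1 mm below the black face), staying 0.2 s or more in passing (about 5 cm/s at most) (distance between probe and groove4 below 0.007 m and z of probe in the frame of coupling below 0.049 m), for 0.2 s.
6. the probe's tip is down in the groove at point groove5 (within 7 mm, at least 1 mm below the black face), staying 0.2 s or more in passing (about 5 cm/s at most) (distance between probe and groove5 below 0.007 m and z of probe in the frame of coupling below 0.049 m), for 0.2 s.
7. the probe's tip is down in the groove at point groove6 (within 7 mm, at least 1 mm below the black face), staying 0.2 s or more in passing (about 5 cm/s at most) (distance between probe and groove6 below 0.007 m and z of probe in the frame of coupling below 0.049 m), for 0.2 s.
8. the probe's tip is down in the groove at point groove7 (within 7 mm, at least 1 mm below the black face), staying 0.2 s or more in passing (about 5 cm/s at most) (distance between probe and groove7 below 0.007 m and z of probe in the frame of coupling below 0.049 m), for 0.2 s.
9. the probe's tip is down in the groove at point groove8 (within 7 mm, at least 1 mm below the black face), staying 0.2 s or more in passing (about 5 cm/s at most) (distance between probe and groove8 below 0.007 m and z of probe in the frame of coupling below 0.049 m), for 0.2 s.
10. the button is pressed down (4 mm or more of its 5 mm) by the probe (value of joint tally above 0.004 m and contact force between probe and counter above 0.5 N), for 0.05 s.
At the end, for the whole second after the job is handed in: The probe hangs upright (within 0.12 rad) and still in the stand's fork, resting on its collar: tip 13 mm above the bench within 4 mm, within 14 mm horizontally of site fork; the button is released (under 1 mm) (horizontal distance between probe and fork below 0.014 m and z of probe in the frame of stand between 0.009 and 0.017 m and angle between probe's own z axis and vertical below 0.12 rad and linear speed of probe below 0.02 m/s and value of joint tally below 0.001 m); the robot touches nothing.
It fails at once if the probe is forced against the coupling (over 25 N) (contact force between probe and coupling above 25 N).
It fails at once if a bystander is pushed more than 30 mm from its place (distance of any of wrench, screwdriver, tin, spacer, parts_tray, mug from where it was at the start of the episode above 0.03 m).
It also fails if it takes over 72 s, if anything falls off the work surface, if the arm or the gripper's body presses on something with over 40 N, if the wrist force passes 120 N, or if a joint passes its speed limit or range.

## Working session

There is one attempt and no reset: what is moved stays moved. The work goes in short steps, Python scripts to look and compute and a tool call to move; the robot and the scene stay as the last step left them, time stands still between calls to the robot, and variables do not carry over. Pictures are saved under pics/ and viewed, about 8 in all and at most 12, crops included, and the job is handed in when it is done.

Besides the shell and the picture viewer there is one more tool, called after "Emit:" as name(argument=value, ...) on one line, values as JSON. jog_arm: Moves the arm, as the interface text tells. Its arguments: {"type":"object","properties":{"moves":{"type":"array","items":{"type":"array","items":{"type":"array","items":{"type":"number"}}}},"gripper":{"type":"number"},"squeeze":{"type":"number"}},"required":["moves"]}

```bash
mkdir -p pics; cat > h.py <<'E'
import numpy as np, cv2
from cell import manip
def ray(p,uv):
    K=np.array([[p["fx"],0,p["cx"]],[0,p["fy"],p["cy"]],[0,0,1.]])
    n=cv2.undistortPoints(np.array(uv,float).reshape(-1,1,2),K,np.array(p["dist"],float)).reshape(-1,2)
    R=cv2.Rodrigues(np.array(p["rvec"],float))[0]; t=np.array(p["tvec"],float).ravel()
    d=np.c_[n,np.ones(len(n))]@R
    return -R.T@t,d
def onplane(p,uv,z):
    c,d=ray(p,uv); return c+d*((z-c[2])/d[:,2])[:,None]
def withdepth(p,uv,dep):
    c,d=ray(p,uv); return c+d*np.array(dep).reshape(-1,1)
def proj(p,P):
    K=np.array([[p["fx"],0,p["cx"]],[0,p["fy"],p["cy"]],[0,0,1.]])
    return cv2.projectPoints(np.array(P,float).reshape(-1,1,3),np.array(p["rvec"],float),np.array(p["tvec"],float),K,np.array(p["dist"],float))[0].reshape(-1,2)
E
python3 - <<'E'
from h import *
for n in("top","side"):
    im,d=manip.camera(n); cv2.imwrite(f"pics/{n}0.png",im); np.savez(f"pics/{n}0.npz",im=im,d=d)
    p=manip.camera_params(n); print(n,p, ray(p,[[280,210]]))
print(manip.read_state())
E
```

```text
top {'fx': 400.2682271137618, 'fy': 400.2682271137618, 'cx': 279.40836358437366, 'cy': 209.0147903828044, 'dist': array([-0.00194984,  0.        ,  0.        ,  0.        ,  0.        ]), 'rvec': array([ 2.22611477, -2.19945322,  0.08537682]), 'tvec': array([ -27.32480395,  557.62014219, 1074.26196591])} (array([ 507.30636442,   12.54704595, 1099.1853636 ]), array([[ 0.04408644, -0.03199091, -0.99851951]]))
side {'fx': 444.0980886477217, 'fy': 444.0980886477217, 'cx': 276.58696920136197, 'cy': 216.20392380533966, 'dist': array([-0.04710626,  0.        ,  0.        ,  0.        ,  0.        ]), 'rvec': array([ 0.57973801, -2.57221922,  1.30886524]), 'tvec': array([490.79077073, 214.67001053, 995.16118862])} (array([154.39599797, 823.23393741, 758.78346417]), array([[ 0.34178405, -0.74145349, -0.5776544 ]]))
{'clock': 0.1, 'joints': array([ 1.24338338e+00,  3.00432790e-01,  1.52150307e+00, -1.18050305e-05,
        1.32071099e+00, -6.65829876e-02]), 'qd': array([-0.00162332, -0.00166112, -0.00125725,  0.0001267 , -0.00087089,
       -0.00065267]), 'effort': array([ 9.25100721e-04, -5.32650268e+01, -3.53284943e+01,  7.10027735e-02,
        2.35304347e-02, -8.11878454e-05]), 'eef_pos': array([141.76334424, 531.19581388, 223.94033711]), 'eef_rot': array([ 3.08585612,  1.56974207, -1.88735989]), 'wrist_force': array([-0.54067996,  0.9553029 , -0.25103254]), 'moment': array([ 0.00579446, -0.06093377, -0.05242889]), 'finger_gap': 94.05703245850758}
```

View pics/top0.png

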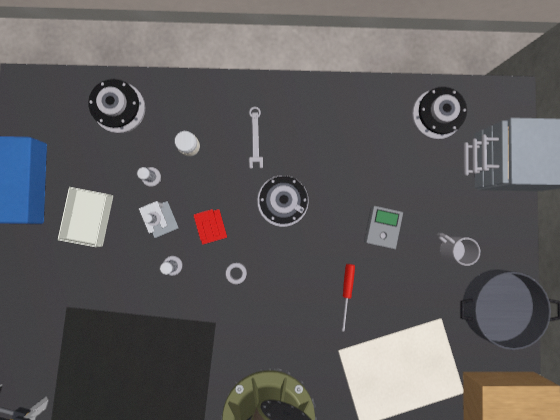

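View pics/side0.png

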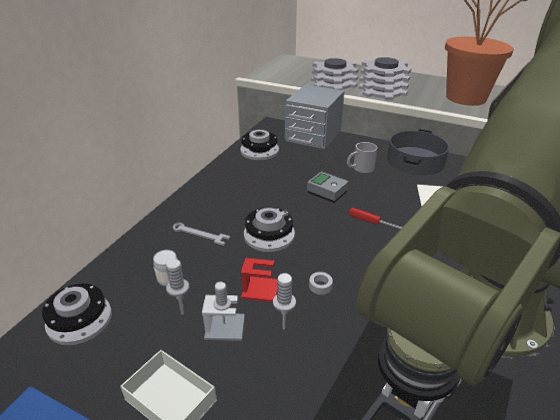

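Top: tested coupling at (284,200) with its lug near (300,210), stand with the small probe at (158,218), counter at (385,228), and larger probe look-alikes at (150,176) and (171,266). The side view agrees. Next I measure from the top view.

```bash
python3 - <<'E'
from h import *
z=np.load("pics/top0.npz"); im,d=z["im"],z["d"]; p=manip.camera_params("top")
H,W=d.shape; uv=np.stack(np.meshgrid(np.arange(W),np.arange(H)),-1).reshape(-1,2)
P=withdepth(p,uv,d.ravel()).reshape(H,W,3)
print("bench z",P[250:260,290:320,2].mean())
def blob(name,r0,r1,c0,c1,zlo,zhi):
    m=np.zeros((H,W),bool); m[r0:r1,c0:c1]=True
    m&=(P[...,2]>zlo)&(P[...,2]<zhi); q=P[m]
    if not len(q): print(name,None);return
    (c,s,a)=cv2.minAreaRect(q[:,:2].astype(np.float32)); print(name,len(q),q.mean(0).round(1),"rect",np.round(c,1),np.round(s,1),round(a,1))
blob("hub",170,230,255,315,63,75)
blob("flange",170,230,255,315,45,75)
blob("lug",170,230,255,315,55,62)
blob("counter",200,255,360,410,30,50)
blob("grip",195,245,135,185,110,140)
blob("fork",195,245,135,185,68,78)
blob("standall",195,245,135,185,4,78)
blob("pA",160,195,130,165,90,200); blob("pB",250,285,150,190,90,200)
big=np.hstack([cv2.resize(im[195:240,135:180],(400,400),interpolation=2),cv2.resize(im[178:223,262:307],(400,400),interpolation=2)])
cv2.imwrite("pics/crop1.png",big)
E
```

```text
bench z 0.39219119982505996
hub 603 [580.  -29.1  68.7] rect [578.1 -29.8] [74.9 70.3] 18.4
flange 1575 [580.  -28.9  57.6] rect [580.3 -29. ] [126.2 126.5] 79.6
lug 56 [563.4 -57.1  57.7] rect [579.7 -32.8] [110.  110.5] 55.9
counter 1144 [ 511.1 -299.6   40.2] rect [ 510.8 -300.5] [81.5 99.8] 78.9
grip 85 [525.7 298.7 126.9] rect [526.2 299.2] [20.  21.9] 50.1
fork 304 [535.3 301.7  75.3] rect [529.9 302.5] [67.7 51. ] 24.0
standall 821 [526.  294.2  33.3] rect [525.9 304. ] [133.4 132.2] 1.2
pA 212 [629.5 301.8 137.7] rect [629.1 302.4] [32.7 34.5] 12.4
pB 196 [410.8 243.7 139.8] rect [409.3 247. ] [37.9 28.5] 37.6
```

View pics/crop1.png

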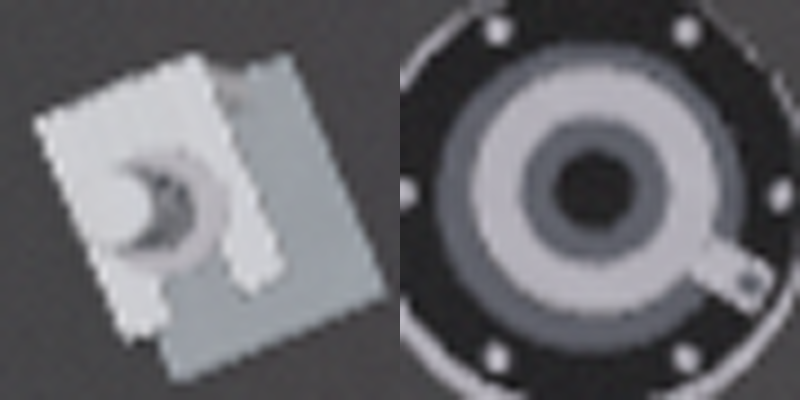

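```bash
python3 - <<'E'
from h import *
from scipy.spatial.transform import Rotation as Ro
p=manip.camera_params("top"); z=np.load("pics/top0.npz"); im=z["im"]
print("lug end",onplane(p,[[300.3,208.7]],60))
hsv=cv2.cvtColor(im,cv2.COLOR_BGR2HSV); 
# hub top: bright ring blob
g=im[178:223,262:307].mean(2); m=(g>130).astype(np.uint8); n,l,s,c=cv2.connectedComponentsWithStats(m); print(s[:,4],c.round(1))
i=1+np.argmax(s[1:,4]*(np.hypot(*(c[1:]-22).T)<6)); cs,_=cv2.findContours((l==i).astype(np.uint8),0,1); e=cv2.fitEllipse(max(cs,key=len)); print(e); print("hub",onplane(p,[np.array(e[0])+[262,178]],68))
# counter button
g=im[200:255,360:410]; cv2.imwrite("pics/c.png",g)
gg=cv2.cvtColor(g,cv2.COLOR_BGR2HSV); gm=(gg[...,1]>80)&(abs(gg[...,0].astype(int)-60)<25); v,u=np.nonzero(gm); print("green",len(u),onplane(p,[[u.mean()+360,v.mean()+200]],40))
G=g.mean(2); print(G[28:45,15:34].astype(int))
print("button",onplane(p,[[383.2,236]],37))
R=Ro.from_euler("xyz",manip.read_state()["eef_rot"]).as_matrix(); print(R.round(3))
w=manip.camera_params("wrist"); c,d=ray(w,[[280,210]]); print("wrist cam",c,d,manip.read_state()["eef_pos"])
E
```

```text
lug end [[557.24852695 -73.6053095   60.        ]]
[1476    9    6    4  443    4    4   33   35    6    5] [[21.9 21.4]
 [ 2.1  5.7]
 [10.5  3. ]
 [31.8  3. ]
 [23.  21.6]
 [ 0.2 21. ]
 [42.5 21.5]
 [37.8 39.1]
 [ 4.9 40.4]
 [10.5 40. ]
 [31.6 39.8]]
((23.07988739013672, 21.82162857055664), (25.667713165283203, 33.64287185668945), 123.7654800415039)
hub [[579.32724716 -33.32680765  68.        ]]
green 248 [[ 537.72026879 -305.90663471   40.        ]]
[[147 149 147 148 148 149 150 149 148 150 149 148 149 150 150 149 148 150
  149]
 [149 148 149 150 148 149 149 150 150 150 150 149 149 150 149 149 149 150
  149]
 [149 149 150 149 148 149 149 149 149 149 149 149 149 149 150 150 148 149
  149]
 [149 149 150 150 149 148 144 136 129 133 144 151 149 150 149 149 150 151
  149]
 [149 149 149 148 148 145 128 138 136  99 117 139 150 150 149 150 149 149
  150]
 [150 149 148 147 146 136 154 166 170 144  88 110 149 149 150 150 149 150
  150]
 [149 148 149 147 139 133 178 177 178 173 110  87 145 149 149 150 149 149
  149]
 [149 148 147 147 134 140 179 179 179 176 139  85 138 149 149 150 149 148
  1
[... 291 characters left out ...]
3 149 148 150 150 150 149 149
  150]
 [148 150 149 150 149 149 149 148 148 139 150 148 148 149 149 149 149 150
  149]
 [149 147 149 148 148 149 149 149 148 149 149 148 150 148 149 150 150 150
  150]
 [149 148 150 148 149 149 150 149 150 149 150 148 148 149 149 149 149 151
  149]
 [148 148 149 149 148 148 147 148 148 149 149 149 149 149 151 149 149 148
  149]
 [128 129 141 141 149 148 149 149 148 150 150 149 149 149 149 149 149 148
  149]]
button [[ 488.18578363 -298.07713517   37.        ]]
[[-0.    -0.966  0.258]
 [-0.001  0.258  0.966]
 [-1.     0.    -0.001]]
wrist cam [ 74.35728061 549.44800847 384.5572242 ] [[ 0.23025044 -0.07013943 -0.97063116]] [141.76334424 531.19581388 223.94033711]
```

Emit:
jog_arm(moves=[[[38, -23, 0, 0, 0, 0], [38, -23, 0, 0, 0, 0], [38, -23, 0, 0, 0, 0], [38, -23, 0, 0, 0, 0], [38, -23, 0, 0, 0, 0]]], gripper=0.2, squeeze=40)

```text
clock: 0.6
eef_pos: [333.0, 413.3, 222.3]
eef_rot: [2.752, 1.567, -2.213]
wrist_force: [0.4, 0.8, 0.8]
finger_gap: 58.4
```

Emit:
jog_arm(moves=[[[38, -23, 0, 0, 0, 0], [38, -23, 0, 0, 0, 0], [38, -23, 0, 0, 0, 0], [38, -23, 0, 0, 0, 0], [38, -23, 0, 0, 0, 0]]])

```text
clock: 1.1
eef_pos: [529.7, 291.5, 221.2]
eef_rot: [2.596, 1.565, -2.369]
wrist_force: [-0.3, 0.4, -0.4]
finger_gap: 56.2
```

```bash
python3 - <<'E'
from h import *
from scipy.spatial.transform import Rotation as Ro
s=manip.read_state(); p=manip.camera_params("wrist"); im,d=manip.camera("wrist"); print(s["eef_pos"],Ro.from_euler("xyz",s["eef_rot"]).as_matrix().round(3))
cv2.imwrite("pics/w1.png",im)
H,W=d.shape; uv=np.stack(np.meshgrid(np.arange(W),np.arange(H)),-1).reshape(-1,2)
P=withdepth(p,uv,d.ravel()).reshape(H,W,3)
print("grip predicted px",proj(p,[[526,299,129],[526,299,79],[526,299,75]]), "tcp px",proj(p,[s["eef_pos"]]))
for n,a,b in(("griptop",126,132),("collar",77,81.5),("fork",73,76)):
    m=(P[...,2]>a)&(P[...,2]<b)&(np.hypot(P[...,0]-526,P[...,1]-299)<(20 if n!="fork" else 60)); q=P[m]
    if len(q): print(n,len(q),q.mean(0).round(1),cv2.minAreaRect(q[:,:2].astype(np.float32)),cv2.minEnclosingCircle(q[:,:2].astype(np.float32)))
E
```

```text
[529.70009776 291.53137666 221.18139243] [[-0.004 -0.968  0.25 ]
 [-0.004  0.25   0.968]
 [-1.     0.003 -0.005]]
grip predicted px [[291.8019314  212.65766924]
 [290.66789608 198.53692113]
 [290.59234608 197.596277  ]] tcp px [[282.43310549 270.16773849]]
griptop 657 [526.  299.1 129.1] ((526.181884765625, 299.1012878417969), (20.608488082885742, 20.37994956970215), 76.42752838134766) ((526.3937377929688, 298.99566650390625), 10.712059020996094)
collar 565 [520.1 300.1  79.3] ((523.3340454101562, 299.4832763671875), (35.34349822998047, 29.15841293334961), 80.03211212158203) ((526.580078125, 298.7079162597656), 18.184558868408203)
fork 2047 [533.1 303.8  75.1] ((530.6723022460938, 300.6542663574219), (68.24335479736328, 50.05656433105469), 23.70121955871582) ((530.55224609375, 300.4710693359375), 41.23971939086914)
```

View pics/w1.png

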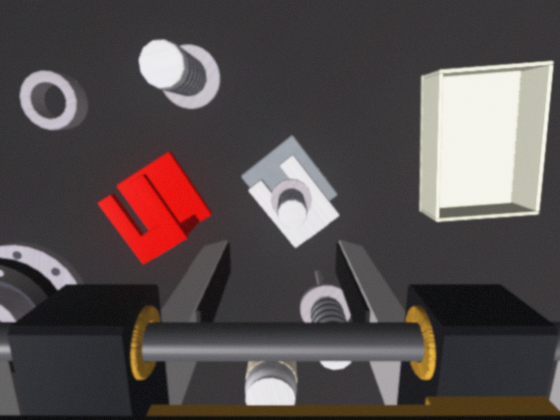

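The wrist view shows the probe at (291,212) in the white stand. Its position (526, 299) matches the top view, and the fork point comes out at about (526.1, 298.7).

Emit:
jog_arm(moves=[[[-3.7, 7.5, -10, 0, 0, 0], [0, 0, -25, 0, 0, 0], [0, 0, -25, 0, 0, 0], [0, 0, -25, 0, 0, 0], [0, 0, -20, 0, 0, 0]]])

```text
clock: 1.65
eef_pos: [529.2, 296.4, 110.7]
eef_rot: [2.802, 1.565, -2.168]
wrist_force: [-0.2, 1.2, 0.1]
finger_gap: 56.4
```

Emit:
jog_arm(moves=[[[-3.2, 2.6, -2.7, 0, 0, 0], [0, 0, 0, 0, 0, 0]]])

```text
clock: 1.85
eef_pos: [522.8, 300.0, 104.5]
eef_rot: [2.516, 1.559, -2.453]
wrist_force: [0.7, -0.2, 0.9]
finger_gap: 56.5
```

Emit:
jog_arm(moves=[[[3.2, -1, 3.5, 0.43, -0.52, 0], [0, 0, 0, 0, 0, 0]]])

```text
clock: 2.05
eef_pos: [526.1, 300.1, 109.9]
eef_rot: [-0.744, 1.567, 0.572]
wrist_force: [0.5, -0.8, 1.2]
finger_gap: 56.0
```

Emit:
jog_arm(moves=[[[0, -1, 0, 0, 0, 0], [0, 0, 0, 0, 0, 0], [0, 0, 0, 0, 0, 0], [0, 0, 0, 0, 0, 0], [0, 0, 0, 0, 0, 0]]], gripper=-1, squeeze=40)

```text
clock: 2.55
eef_pos: [527.0, 299.2, 112.4]
eef_rot: [-0.807, 1.564, 0.509]
wrist_force: [0.4, -0.1, -0.4]
finger_gap: 21.6
```

Emit:
jog_arm(moves=[[[0, 0, 0, 0, 0, 0], [0, 0, 0, 0, 0, 0], [0, 0, 0, 0, 0, 0]]])

```text
clock: 2.85
eef_pos: [527.0, 299.2, 112.4]
eef_rot: [-0.803, 1.564, 0.513]
wrist_force: [-0.0, -0.2, 0.8]
finger_gap: 21.2
```

Emit:
jog_arm(moves=[[[0, 0, 15, 0, 0, 0], [0, 0, 25, 0, 0, 0], [0, 0, 25, 0, 0, 0], [0, 0, 25, 0, 0, 0], [0, 0, 10, 0, 0, 0]]])

```text
clock: 3.35
eef_pos: [525.7, 298.6, 217.6]
eef_rot: [-0.773, 1.567, 0.543]
wrist_force: [0.2, -0.3, -0.9]
finger_gap: 21.6
```

Emit:
jog_arm(moves=[[[3, -20, 0, 0, 0, 0], [5, -40, 0, 0, 0, 0], [5, -40, 0, 0, 0, 0], [5, -40, 0, 0, 0, 0], [5, -40, 0, 0, 0, 0]]])

```text
clock: 3.85
eef_pos: [547.7, 117.1, 220.0]
eef_rot: [-0.735, 1.564, 0.588]
wrist_force: [0.7, 0.1, -0.6]
finger_gap: 21.6
```

Emit:
jog_arm(moves=[[[6, -40, 0, 0, 0, 0], [6, -30, 0, 0, 0, 0], [3, -20, 0, 0, 0, 0], [0, 0, 0, 0, 0, 0]]])

```text
clock: 4.25
eef_pos: [562.4, 18.8, 220.0]
eef_rot: [-0.71, 1.565, 0.608]
wrist_force: [0.1, 0.8, -1.6]
finger_gap: 21.6
```

```bash
python3 - <<'E'
from h import *
s=manip.read_state(); p=manip.camera_params("wrist"); im,d=manip.camera("wrist"); print(s["eef_pos"],s["eef_rot"])
np.savez("pics/w2.npz",im=im,d=d,**{k:np.array(v) for k,v in p.items()})
si,sd=manip.camera("side"); np.savez("pics/s2.npz",im=si,d=sd)
q=proj(manip.camera_params("side"),[s["eef_pos"]])[0]; print(q,manip.read_state()["eef_pos"])
u,v=q.astype(int)
c=cv2.resize(si[v-60:v+100,u-80:u+80],None,fx=3,fy=3)
cv2.imwrite("pics/w2.png",np.hstack([cv2.resize(im,(560,420)),cv2.resize(c,(240,420)) [:, :]]) if 0 else im); cv2.imwrite("pics/s2.png",c)
E
```

```text
[562.36572082  18.81526553 220.01763416] [-0.70969511  1.56521601  0.60830034]
[265.93524655 175.61099205] [562.18379405  20.95626377 220.02268261]
```

View pics/w2.png

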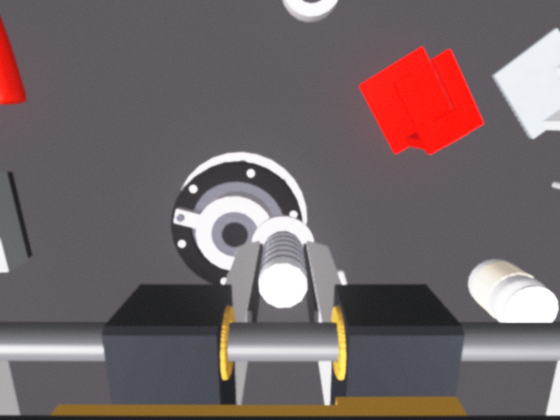

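View pics/s2.png

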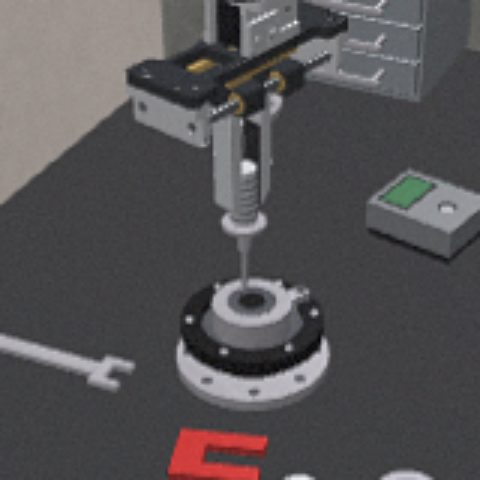

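Wrist: hub centred near (235,232), lug near (185,216), and the probe is held straight. Side: the needle tip ends near crop (243,290). Now the wrist-based measurement of the hub and lug, and a check of the tip.

```bash
python3 - <<'E'
from h import *
z=np.load("pics/w2.npz"); im,d=z["im"],z["d"]; p={k:z[k] for k in("fx","fy","cx","cy","dist","rvec","tvec")}
p={k:(float(v) if v.ndim==0 else v) for k,v in p.items()}
H,W=d.shape; uv=np.stack(np.meshgrid(np.arange(W),np.arange(H)),-1).reshape(-1,2)
P=withdepth(p,uv,d.ravel()).reshape(H,W,3); r=np.hypot(P[...,0]-580,P[...,1]+29)
def circ(q):
    A=np.c_[2*q,np.ones(len(q))]; s=np.linalg.lstsq(A,(q**2).sum(1),rcond=None)[0]; return s[:2],np.sqrt(s[2]+s[:2]@s[:2])
m=((P[...,2]>65)&(P[...,2]<72)&(r<45)).astype(np.uint8); q=P[m>0]; print("hub",q.mean(0),len(q))
def edge(zlo,zhi,rmax):
    m=((P[...,2]>zlo)&(P[...,2]<zhi)&(r<rmax)&(r>25)).astype(np.uint8)
    return P[m>0][:,:2]
# hull circle fits with robust trimming
for n,a,b,R in(("hub",65,72,45),("flange",46,54,70)):
    q=edge(a,b,R).astype(np.float32); h=cv2.convexHull(q)[:,0]
    for _ in range(5):
        c,rad=circ(h.astype(float)); e=abs(np.hypot(*(h-c).T)-rad); h=h[e<max(1.0,np.percentile(e,85))]
    print(n,c,rad,len(h))
g=(P[...,2]>38)&(P[...,2]<44.5)&(r<52)&(r>30); q=P[g]; print("groove floor n",len(q)); 
if len(q): a=np.hypot(*(q[:,:2]-[580,-29]).T); print(a.min(),a.max(),q[:,2].mean())
l=(P[...,2]>56)&(P[...,2]<62)&(r>39)&(r<62); q=P[l]; 
n,lab,st,ce=cv2.connectedComponentsWithStats(l.astype(np.uint8)); print(st[:,4],ce.round())
i=1+np.argmax(st[1:,4]); q=P[lab==i]; v=q.mean(0)-[580,-29,0]; print("lug",q.mean(0),np.degrees(np.arctan2(v[1],v[0])),np.hypot(*v[:2]))
sp=manip.camera_params("side")
print("tip on z=121",onplane(sp,[[185+243/3,115+290/3]],121))
zz=np.load("pics/s2.npz"); g=zz["im"].mean(2); print(g[203:218,258:276].astype(int))
E
```

```text
hub [573.55402455 -35.15993183  68.45397258] 3377
hub [580.69877981 -30.92482733] 35.46809401458746 36
flange [580.96305977 -30.97082396] 63.683602773355794 49
groove floor n 1045
33.01203557453252 49.08376207049261 42.3624527943499
[234881    319] [[280. 209.]
 [186. 218.]]
lug [557.16860756 -72.45794595  58.51282555] -117.71597690527304 49.0903814141365
tip on z=121 [[559.99499079  25.96688383 121.        ]]
[[ 68  63  64  65  66  69  63  93 111  79  70  64  62  61  64  64  65  64]
 [ 63  65  69  62  65  66  59  89 110  78  62  62  71  67  60  63  63  65]
 [ 64  67  64  65  65  66  61  84 111  76  65  66  65  63  63  66  66  68]
 [ 62  65  64  64  64  64  60  84 111  76  58  53  56  57  62  60  61  62]
 [ 70  61  61  57  52  54  67  88 108  79  92  89  91  88  75  62  61  54]
 [ 58  47  38  65  86 109 140 123 111 110 162 161 163 164 141 125 120  91]
 [ 69  57 102 136 161 187 191 150 108 138 180 182 182 192 193 192 191 162]
 [126 133 188 188 185 186 174 147 109 123 147 147 148 169 170 180 186 185]
 [150 182 183 183 173 165 128 130 101  85  84  89  91  86 107 144 163 174]
 [185 181 180 174 128  90  88  84  89  86  75  72  84  87  89  93  90 144]
 [182 182 180 132  91  91  92  60  58  35  33  34  34  44  66  99  94  89]
 [182 184 164  99  91  93  80  41  34  35  31  42  37  39  32  88  92  87]
 [181 182 162  97  93  98  64  34  37  36  41  43  33  36  33  66  94  95]
 [178 180 166  98  90  97  78  55  43  35  33  35  34  43  51  87  95  91]
 [180 182 183 136 100  92  98  86  69  51  52  53  61  72  82  97  93 108]]
```

```bash
cat > wr.py <<'E'
from h import *
def circ(q):
    A=np.c_[2*q,np.ones(len(q))]; s=np.linalg.lstsq(A,(q**2).sum(1),rcond=None)[0]; return s[:2],np.sqrt(s[2]+s[:2]@s[:2])
def wrist():
    s=manip.read_state(); p=manip.camera_params("wrist"); im,d=manip.camera("wrist")
    H,W=d.shape; uv=np.stack(np.meshgrid(np.arange(W),np.arange(H)),-1).reshape(-1,2)
    return s,p,im,withdepth(p,uv,d.ravel()).reshape(H,W,3)
E
python3 - <<'E'
from wr import *
s,p,im,P=wrist(); print(s["eef_pos"],s["eef_rot"],s["wrist_force"])
r=np.hypot(P[...,0]-580,P[...,1]+29)
for n,a,b,R in(("hub",65,72,45),("flange",46,54,70)):
    q=P[(P[...,2]>a)&(P[...,2]<b)&(r<R)&(r>25)][:,:2].astype(np.float32); h=cv2.convexHull(q)[:,0]
    for _ in range(5):
        c,rad=circ(h.astype(float)); e=abs(np.hypot(*(h-c).T)-rad); h=h[e<max(1.0,np.percentile(e,85))]
    print(n,c,rad,len(h))
c=s["eef_pos"]; m=(np.hypot(P[...,0]-c[0],P[...,1]-c[1])<14)&(P[...,2]>c[2]+5)&(P[...,2]<c[2]+40); q=P[m]
zt=np.median(q[:,2]); t=q[abs(q[:,2]-zt)<2]; print("grip top",zt-c[2],len(t),cv2.minAreaRect(t[:,:2].astype(np.float32))[:2],c)
m=(np.hypot(P[...,0]-c[0],P[...,1]-c[1])<24)&(P[...,2]<c[2]-20)&(P[...,2]>c[2]-45); q=P[m]; z1=np.median(q[:,2]); t=q[abs(q[:,2]-z1)<1.5]
print("collar top rel",z1-c[2],len(q),cv2.minEnclosingCircle(t[:,:2].astype(np.float32)))
E
```

```text
[562.18379405  20.95626377 220.02268261] [-0.64806507  1.56498678  0.67172622] [ 0.01666162  0.13228755 -1.98903454]
hub [580.94130637 -30.78082807] 35.58547117408334 38
flange [581.05892144 -31.04631804] 63.80011417109084 36
grip top 16.756741127800552 1792 ((561.8609619140625, 21.583585739135742), (23.339601516723633, 21.485197067260742)) [562.18379405  20.95626377 220.02268261]
collar top rel -33.01047010033636 1142 ((558.648193359375, 22.080595016479492), 17.442811965942383)
```

```bash
python3 - <<'E'
from wr import *
s=manip.read_state(); p=manip.camera_params("side"); im,d=manip.camera("side"); c=s["eef_pos"]; print(c)
R=cv2.Rodrigues(p["rvec"])[0]; print("right",R[0],"down",R[1])
for dz in (12,-10,-20,-35,-45,-55,-62,-70,-80,-90,-97,-99):
    u,v=proj(p,[c+[0,0,dz]])[0]; row=im[int(round(v)),int(u)-12:int(u)+13].mean(1).astype(int); dd=d[int(round(v)),int(u)-12:int(u)+13]
    exp=(R@(c+[0,0,dz])+np.array(p["tvec"]).ravel())[2]
    near=np.nonzero(abs(dd-exp)<25)[0]
    print(dz,round(u,1),round(v,1),"near cols",(near+int(u)-12)[[0,-1]] if len(near) else None, (near.mean()+int(u)-12-u).round(2) if len(near) else None, row[6:19] if dz<-50 else "")
E
```

```text
[562.14678809  21.60700633 220.05366168]
right [-0.90367461 -0.42821661  0.00165452] down [-0.25341021  0.53165442 -0.80816264]
12 265.4 171.7 near cols [256 274] 0.14 
-10 265.5 179.8 near cols [256 273] -0.34 
-20 265.6 183.4 near cols [257 270] -1.3 
-35 265.7 188.7 near cols [258 272] -0.68 
-45 265.7 192.2 near cols [259 272] -0.23 
-55 265.8 195.7 near cols [264 267] -0.28 [ 65  68  66  63  62 117 113 106  98  73  67  64  68]
-62 265.8 198.1 near cols [264 267] -0.32 [ 69  67  64  64  62 115 121 106 100  80  67  66  63]
-70 265.9 200.8 near cols [265 266] -0.36 [ 65  64  65  65  62  57 121 102  81  67  64  66  65]
-80 265.9 204.2 near cols [265 266] -0.41 [ 65  69  67  63  67  60 105 104  79  63  68  67  63]
-90 266.0 207.5 near cols [265 266] -0.46 [ 46  36  67  81 109 141 110 103 131 161 160 162 164]
-97 266.0 209.9 near cols [265 266] -0.5 [132 184 189 186 189 177 134 107 141 150 144 147 169]
-99 266.0 210.5 near cols [265 266] -0.51 [185 182 172 165 129 120 110  86  89  86  89  92 104]
```

```bash
python3 - <<'E'
from wr import *
def meas(n,d):
    p=manip.camera_params(n); H,W=d.shape; uv=np.stack(np.meshgrid(np.arange(W),np.arange(H)),-1).reshape(-1,2)
    P=withdepth(p,uv,d.ravel()).reshape(H,W,3); r=np.hypot(P[...,0]-580,P[...,1]+30)
    for nm,a,b,R in(("hub",65,72,45),("flange",46,54,70)):
        q=P[(P[...,2]>a)&(P[...,2]<b)&(r<R)&(r>20)][:,:2].astype(np.float32); h=cv2.convexHull(q)[:,0]
        for _ in range(5):
            c,rad=circ(h.astype(float)); e=abs(np.hypot(*(h-c).T)-rad); h=h[e<max(1.0,np.percentile(e,85))]
        print(n,nm,c,rad,len(h))
meas("side",np.load("pics/side0.npz")["d"]); meas("top",np.load("pics/top0.npz")["d"])
E
```

```text
side hub [580.15056831 -28.08772812] 35.91408011980112 13
side flange [580.44738391 -27.77365464] 63.6870396063022 26
top hub [580.15603353 -29.0889504 ] 35.3955817146654 27
top flange [580.30724651 -28.99430116] 63.48702107776914 43
```

Emit:
jog_arm(moves=[[[6, -27, -5, 0, 0, 0], [7, -32, -15, 0, 0, 0], [7, -25, -15, 0, 0, 0], [0, -5, -5, 0, 0, 0], [0, 0, 0, 0, 0, 0]]])

```text
clock: 4.95
eef_pos: [582.8, -63.4, 179.5]
eef_rot: [-0.675, 1.563, 0.655]
wrist_force: [-0.2, 0.3, -0.9]
finger_gap: 21.1
```

Emit:
jog_arm(moves=[[[0, -6, -7, 0, 0, 0], [0, 0, -7, 0, 0, 0], [0, 0, 0, 0, 0, 0], [0, 0, 0, 0, 0, 0]]])

```text
clock: 5.35
eef_pos: [583.3, -66.7, 166.7]
eef_rot: [-1.017, 1.561, 0.317]
wrist_force: [-1.3, -3.6, 2.9]
finger_gap: 21.5
```

Emit:
jog_arm(moves=[[[0, -4, 3, 0, 0, 0], [0, 0, 0, 0, 0, 0], [0, 0, 0, 0, 0, 0]]])

```text
clock: 5.65
eef_pos: [583.3, -69.9, 170.0]
eef_rot: [-0.941, 1.561, 0.394]
wrist_force: [0.1, -0.4, -1.2]
finger_gap: 21.4
```

Emit:
jog_arm(moves=[[[-1, -0.8, -6, 0, 0, 0], [0, 0, -6, 0, 0, 0], [0, 0, -3, 0, 0, 0], [0, 0, 0, 0, 0, 0], [0, 0, 0, 0, 0, 0]]])

```text
clock: 6.15
eef_pos: [581.7, -70.5, 152.8]
eef_rot: [-0.812, 1.562, 0.522]
wrist_force: [0.5, -0.5, -1.0]
finger_gap: 21.4
```

Emit:
jog_arm(moves=[[[0.5, 0, -2, 0, 0, 0], [0, 0, -2, 0, 0, 0], [0, 0, -2, 0, 0, 0], [0, 0, 0, 0, 0, 0], [0, 0, 0, 0, 0, 0]]])

```text
clock: 6.65
eef_pos: [582.5, -70.5, 146.5]
eef_rot: [-0.842, 1.561, 0.493]
wrist_force: [-0.6, -0.1, -0.2]
finger_gap: 21.5
```

Emit:
jog_arm(moves=[[[0, 0, -1, 0, 0, 0], [0, 1, 0, 0, 0, 0], [0, 1, 0, 0, 0, 0], [0, 0, 0, 0, 0, 0]]])

```text
clock: 7.05
eef_pos: [582.4, -69.3, 145.5]
eef_rot: [-1.046, 1.562, 0.289]
wrist_force: [0.8, -1.8, -2.9]
finger_gap: 21.6
```

Emit:
jog_arm(moves=[[[0, 1, 0, 0, 0, 0], [0, 0, 0, 0, 0, 0], [0, 0, 0, 0, 0, 0]]])

```text
clock: 7.35
eef_pos: [582.4, -69.2, 145.5]
eef_rot: [-1.232, 1.562, 0.103]
wrist_force: [-0.3, -2.4, -1.6]
finger_gap: 21.3
```

Emit:
jog_arm(moves=[[[0, -2, 0, 0, 0, 0], [0, -2, 0, 0, 0, 0], [0, -1, 0, 0, 0, 0], [0, -1, 0, 0, 0, 0], [0, 0, 0, 0, 0, 0]]])

```text
clock: 7.85
eef_pos: [582.5, -74.4, 145.7]
eef_rot: [-0.976, 1.561, 0.359]
wrist_force: [0.9, -0.2, -1.0]
finger_gap: 21.7
```

Emit:
jog_arm(moves=[[[0, -1, 0, 0, 0, 0], [0, 0, 0, 0, 0, 0], [0, 0, 0, 0, 0, 0]]])

```text
clock: 8.15
eef_pos: [582.5, -75.1, 145.7]
eef_rot: [-0.902, 1.561, 0.432]
wrist_force: [-0.0, 1.0, -0.9]
finger_gap: 21.4
```

```bash
python3 - <<'E'
import numpy as np
C=np.array([580.8,-31]); a=np.radians(-89.5+np.arange(0,85)*300/84); w=C+41*np.c_[np.cos(a),np.sin(a)]
d=np.diff(w,axis=0).round(1)
for i in range(0,84,5): print(i, "from",w[i].round(1),"to",w[min(i+5,84)].round(1),d[i:i+5].tolist())
E
```

```text
0 from [581.2 -72. ] to [593.7 -69.9] [[2.6, 0.1], [2.5, 0.3], [2.5, 0.4], [2.5, 0.6], [2.4, 0.7]]
5 from [593.7 -69.9] to [605.  -64.1] [[2.4, 0.9], [2.3, 1.0], [2.3, 1.2], [2.2, 1.3], [2.1, 1.4]]
10 from [605.  -64.1] to [614.  -55.1] [[2.0, 1.6], [1.9, 1.7], [1.8, 1.8], [1.7, 1.9], [1.6, 2.0]]
15 from [614.  -55.1] to [619.8 -43.7] [[1.4, 2.1], [1.3, 2.2], [1.2, 2.3], [1.0, 2.3], [0.9, 2.4]]
20 from [619.8 -43.7] to [621.8 -31.2] [[0.7, 2.5], [0.6, 2.5], [0.4, 2.5], [0.2, 2.5], [0.1, 2.6]]
25 from [621.8 -31.2] to [619.9 -18.6] [[-0.1, 2.6], [-0.2, 2.5], [-0.4, 2.5], [-0.5, 2.5], [-0.7, 2.5]]
30 from [619.9 -18.6] to [614.2  -7.2] [[-0.8, 2.4], [-1.0, 2.4], [-1.1, 2.3], [-1.3, 2.2], [-1.4, 2.1]]
35 from [614.2  -7.2] to [605.3   1.9] [[-1.5, 2.0], [-1.7, 1.9], [-1.8, 1.8], [-1.9, 1.7], [-2.0, 1.6]]
40 from [605.3   1.9] to [594.    7.8] [[-2.1, 1.5], [-2.2, 1.3], [-2.3, 1.2], [-2.3, 1.0], [-2.4, 0.9]]
45 from [594.    7.8] to [581.5  10. ] [[-2.4, 0.7], [-2.5, 0.6], [-2.5, 0.4], [-2.5, 0.3], [-2.6, 0.1]]
50 from [581.5  10. ] to [568.9   8.2] [[-2.6, -0.0], [-2.5, -0.2], [-2.5, -0.4], [-2.5, -0.5], [-2.5, -0.7]]
55 from [568.9   8.2] to [557.4   2.7] [[-2.4, -0.8], [-2.4, -1.0], [-2.3, -1.1], [-2.2, -1.3], [-2.1, -1.4]]
60 from [557.4   2.7] to [548.2  -6.1] [[-2.1, -1.5], [-2.0, -1.6], [-1.8, -1.8], [-1.7, -1.9], [-1.6, -2.0]]
65 from [548.2  -6.1] to [542.2 -17.3] [[-1.5, -2.1], [-1.4, -2.2], [-1.2, -2.2], [-1.1, -2.3], [-0.9, -2.4]]
70 from [542.2 -17.3] to [539.8 -29.8] [[-0.8, -2.4], [-0.6, -2.5], [-0.5, -2.5], [-0.3, -2.5], [-0.2, -2.6]]
75 from [539.8 -29.8] to [541.4 -42.4] [[0.0, -2.6], [0.2, -2.5], [0.3, -2.5], [0.5, -2.5], [0.6, -2.5]]
80 from [541.4 -42.4] to [545.5 -51.8] [[0.8, -2.4], [0.9, -2.4], [1.1, -2.3], [1.2, -2.2]]
```

Emit:
jog_arm(moves=[[[-1.3, 2.5, -0.5, 0, 0, 0], [0, 0, 0, 0, 0, 0], [0, 0, 0, 0, 0, 0], [0, 0, 0, 0, 0, 0]]])

```text
clock: 8.55
eef_pos: [581.1, -72.4, 145.2]
eef_rot: [-0.949, 1.561, 0.386]
wrist_force: [0.3, 0.5, -1.8]
finger_gap: 21.5
```

Emit:
jog_arm(moves=[[[2.7, 0.5, 0, 0, 0, 0], [2.5, 0.3, 0, 0, 0, 0], [2.5, 0.4, 0, 0, 0, 0], [2.5, 0.6, 0, 0, 0, 0], [2.4, 0.7, 0, 0, 0, 0]]])

```text
clock: 9.05
eef_pos: [594.8, -69.9, 145.3]
eef_rot: [-0.965, 1.561, 0.369]
wrist_force: [-0.1, 0.4, -1.5]
finger_gap: 21.6
```

Emit:
jog_arm(moves=[[[2.1, 0.9, 0, 0, 0, 0], [2.0, 1.0, 0, 0, 0, 0], [1.9, 1.1, 0, 0, 0, 0], [1.9, 1.2, 0, 0, 0, 0], [1.8, 1.3, 0, 0, 0, 0]]])

```text
clock: 9.55
eef_pos: [605.4, -63.9, 145.1]
eef_rot: [-0.949, 1.561, 0.385]
wrist_force: [-0.6, 0.0, -0.9]
finger_gap: 21.4
```

Emit:
jog_arm(moves=[[[1.8, 1.4, 0, 0, 0, 0], [1.7, 1.5, 0, 0, 0, 0], [1.6, 1.6, 0, 0, 0, 0], [1.5, 1.8, 0, 0, 0, 0], [1.4, 1.9, 0, 0, 0, 0]]])

```text
clock: 10.05
eef_pos: [614.2, -55.0, 145.1]
eef_rot: [-0.952, 1.561, 0.383]
wrist_force: [0.1, 0.1, -1.5]
finger_gap: 21.2
```

Emit:
jog_arm(moves=[[[1.4, 1.9, 0, 0, 0, 0], [1.2, 2.1, 0, 0, 0, 0], [1.1, 2.2, 0, 0, 0, 0], [0.9, 2.2, 0, 0, 0, 0], [0.8, 2.3, 0, 0, 0, 0]]])

```text
clock: 10.55
eef_pos: [620.1, -43.3, 145.1]
eef_rot: [-0.948, 1.561, 0.387]
wrist_force: [-0.6, 0.8, -0.2]
finger_gap: 21.4
```

Emit:
jog_arm(moves=[[[0.6, 2.2, 0, 0, 0, 0], [0.5, 2.3, 0, 0, 0, 0], [0.3, 2.3, 0, 0, 0, 0], [0.2, 2.3, 0, 0, 0, 0], [0, 2.3, 0, 0, 0, 0]]])

```text
clock: 11.05
eef_pos: [621.8, -30.8, 145.0]
eef_rot: [-0.942, 1.561, 0.392]
wrist_force: [-0.6, -0.7, -1.1]
finger_gap: 21.2
```

Emit:
jog_arm(moves=[[[-0.1, 2.4, 0, 0, 0, 0], [-0.2, 2.4, 0, 0, 0, 0], [-0.4, 2.4, 0, 0, 0, 0], [-0.5, 2.3, 0, 0, 0, 0], [-0.6, 2.3, 0, 0, 0, 0]]])

```text
clock: 11.55
eef_pos: [619.9, -17.9, 145.0]
eef_rot: [-0.943, 1.561, 0.392]
wrist_force: [0.1, -0.4, -1.0]
finger_gap: 21.4
```

Emit:
jog_arm(moves=[[[-0.8, 2.1, 0, 0, 0, 0], [-0.9, 2.1, 0, 0, 0, 0], [-1.1, 2.0, 0, 0, 0, 0], [-1.2, 1.9, 0, 0, 0, 0], [-1.3, 1.8, 0, 0, 0, 0]]])

```text
clock: 12.05
eef_pos: [614.1, -7.0, 145.1]
eef_rot: [-0.949, 1.561, 0.386]
wrist_force: [-0.2, -0.0, -1.1]
finger_gap: 21.4
```

Emit:
jog_arm(moves=[[[-1.4, 1.9, 0, 0, 0, 0], [-1.6, 1.8, 0, 0, 0, 0], [-1.7, 1.7, 0, 0, 0, 0], [-1.8, 1.6, 0, 0, 0, 0], [-1.8, 1.4, 0, 0, 0, 0]]])

```text
clock: 12.55
eef_pos: [605.0, 2.1, 145.1]
eef_rot: [-0.944, 1.561, 0.391]
wrist_force: [-0.1, -0.1, -1.4]
finger_gap: 21.5
```

Emit:
jog_arm(moves=[[[-1.9, 1.3, 0, 0, 0, 0], [-2.0, 1.2, 0, 0, 0, 0], [-2.1, 1.0, 0, 0, 0, 0], [-2.1, 1.0, 0, 0, 0, 0], [-2.1, 0.8, 0, 0, 0, 0]]])

```text
clock: 13.05
eef_pos: [593.9, 7.9, 145.1]
eef_rot: [-0.952, 1.561, 0.383]
wrist_force: [0.1, -0.1, -1.7]
finger_gap: 21.6
```

Emit:
jog_arm(moves=[[[-2.3, 0.7, 0, 0, 0, 0], [-2.3, 0.5, 0, 0, 0, 0], [-2.3, 0.4, 0, 0, 0, 0], [-2.3, 0.3, 0, 0, 0, 0], [-2.4, 0.1, 0, 0, 0, 0]]])

```text
clock: 13.55
eef_pos: [581.3, 10.1, 145.2]
eef_rot: [-0.956, 1.561, 0.379]
wrist_force: [1.5, -0.5, -1.0]
finger_gap: 21.3
```

Emit:
jog_arm(moves=[[[-2.3, -0.1, 0, 0, 0, 0], [-2.3, -0.2, 0, 0, 0, 0], [-2.3, -0.4, 0, 0, 0, 0], [-2.3, -0.5, 0, 0, 0, 0], [-2.3, -0.6, 0, 0, 0, 0]]])

```text
clock: 14.05
eef_pos: [568.7, 8.2, 145.2]
eef_rot: [-0.956, 1.561, 0.379]
wrist_force: [0.1, 0.3, -0.8]
finger_gap: 21.3
```

Emit:
jog_arm(moves=[[[-2.2, -0.8, 0, 0, 0, 0], [-2.2, -0.9, 0, 0, 0, 0], [-2.2, -1.0, 0, 0, 0, 0], [-2.1, -1.1, 0, 0, 0, 0], [-2.0, -1.3, 0, 0, 0, 0]]])

```text
clock: 14.55
eef_pos: [557.0, 2.6, 145.3]
eef_rot: [-0.966, 1.561, 0.369]
wrist_force: [0.1, 0.1, -1.4]
finger_gap: 21.8
```

Next (548.2,-6.1): (-8.8,-8.7)→(-8.2,-8.0); then (542.2,-17.3): (-6,-11.2)→(-5.6,-10.4).

Emit:
jog_arm(moves=[[[-1.9, -1.4, 0, 0, 0, 0], [-1.8, -1.5, 0, 0, 0, 0], [-1.6, -1.6, 0, 0, 0, 0], [-1.5, -1.7, 0, 0, 0, 0], [-1.4, -1.8, 0, 0, 0, 0]]])

```text
clock: 15.05
eef_pos: [548.1, -6.1, 145.3]
eef_rot: [-0.969, 1.561, 0.366]
wrist_force: [-0.2, 0.1, -1.5]
finger_gap: 21.4
```

Emit:
jog_arm(moves=[[[-1.4, -1.9, 0, 0, 0, 0], [-1.3, -2.0, 0, 0, 0, 0], [-1.1, -2.1, 0, 0, 0, 0], [-1.0, -2.2, 0, 0, 0, 0], [-0.8, -2.2, 0, 0, 0, 0]]])

```text
clock: 15.55
eef_pos: [541.9, -17.5, 145.3]
eef_rot: [-0.968, 1.561, 0.367]
wrist_force: [0.2, 1.0, -1.6]
finger_gap: 21.2
```

Next (539.8,-29.8): (-2.1,-12.3)→(-1.9,-11.4); then (541.4,-42.4): (1.6,-12.6)→(1.5,-11.7).

Emit:
jog_arm(moves=[[[-0.7, -2.2, 0, 0, 0, 0], [-0.5, -2.3, 0, 0, 0, 0], [-0.4, -2.3, 0, 0, 0, 0], [-0.2, -2.3, 0, 0, 0, 0], [-0.1, -2.3, 0, 0, 0, 0]]])

```text
clock: 16.05
eef_pos: [539.9, -30.0, 145.3]
eef_rot: [-0.977, 1.561, 0.358]
wrist_force: [0.3, 0.5, -2.1]
finger_gap: 21.7
```

Emit:
jog_arm(moves=[[[0, -2.3, 0, 0, 0, 0], [0.2, -2.3, 0, 0, 0, 0], [0.3, -2.3, 0, 0, 0, 0], [0.4, -2.3, 0, 0, 0, 0], [0.6, -2.3, 0, 0, 0, 0]]])

```text
clock: 16.55
eef_pos: [541.5, -42.5, 145.3]
eef_rot: [-0.974, 1.561, 0.361]
wrist_force: [-0.3, 0.3, 0.0]
finger_gap: 21.5
```

Emit:
jog_arm(moves=[[[0.8, -2.2, 0, 0, 0, 0], [0.9, -2.1, 0, 0, 0, 0], [1.0, -2.0, 0, 0, 0, 0], [1.1, -2.0, 0, 0, 0, 0], [0.2, -0.5, 0, 0, 0, 0]]])

```text
clock: 17.05
eef_pos: [545.9, -52.3, 145.3]
eef_rot: [-0.974, 1.561, 0.36]
wrist_force: [0.0, 0.2, -1.0]
finger_gap: 21.3
```

Emit:
jog_arm(moves=[[[0, 0, 0, 0, 0, 0], [0, 0, 0, 0, 0, 0], [0, 0, 0, 0, 0, 0], [0, 0, 0, 0, 0, 0]]])

```text
clock: 17.45
eef_pos: [545.9, -52.3, 145.2]
eef_rot: [-0.965, 1.561, 0.37]
wrist_force: [-0.1, 0.6, -0.6]
finger_gap: 21.3
```

Emit:
jog_arm(moves=[[[0, 0, 6, 0, 0, 0], [0, 0, 15, 0, 0, 0], [0, 0, 20, 0, 0, 0], [-5, -20, 10, 0, 0, 0], [-9, -40, 0, 0, 0, 0]]])

```text
clock: 17.95
eef_pos: [532.1, -110.2, 199.7]
eef_rot: [-0.948, 1.561, 0.392]
wrist_force: [0.4, -1.8, -1.7]
finger_gap: 21.0
```

Emit:
jog_arm(moves=[[[-9, -40, 0, 0, 0, 0], [-9, -40, 0, 0, 0, 0], [-9, -40, 0, 0, 0, 0], [-4, -10, 0, 0, 0, 0], [0, 0, 0, 0, 0, 0]]])

```text
clock: 18.45
eef_pos: [498.7, -247.7, 203.0]
eef_rot: [-1.192, 1.558, 0.146]
wrist_force: [0.5, -0.3, -0.4]
finger_gap: 21.4
```

Emit:
jog_arm(moves=[[[0, 0, 0, 0, 0, 0], [0, 0, 0, 0, 0, 0]]])

```text
clock: 18.65
eef_pos: [499.3, -246.0, 203.4]
eef_rot: [-1.175, 1.558, 0.163]
wrist_force: [0.1, 0.2, -2.2]
finger_gap: 21.3
```

```bash
python3 - <<'E'
from wr import *
s,p,im,P=wrist(); c=s["eef_pos"]; print(c,s["eef_rot"],s["clock"]); cv2.imwrite("pics/w3.png",im)
m=(P[...,2]>38)&(P[...,2]<43)&(np.hypot(P[...,0]-511,P[...,1]+300)<75); q=P[m]; print("counter",len(q),cv2.minAreaRect(q[:,:2].astype(np.float32)))
w=(P[...,2]>34)&(P[...,2]<38.4)&(np.hypot(P[...,0]-489,P[...,1]+297)<15); q=P[w]; print("button",len(q),q.mean(0) if len(q) else 0)
print("px pred",proj(p,[[489.5,-297,37]]))
E
```

```text
[ 499.2560495  -246.0215124   203.37209609] [-1.1753634   1.55775841  0.16339723] 18.65
counter 6985 ((512.0752563476562, -303.0455322265625), (80.48652648925781, 100.59416961669922), 78.41449737548828)
button 226 [ 490.79007595 -299.11004366   36.95718015]
px pred [[226.25223957 198.61536208]]
```

View pics/w3.png

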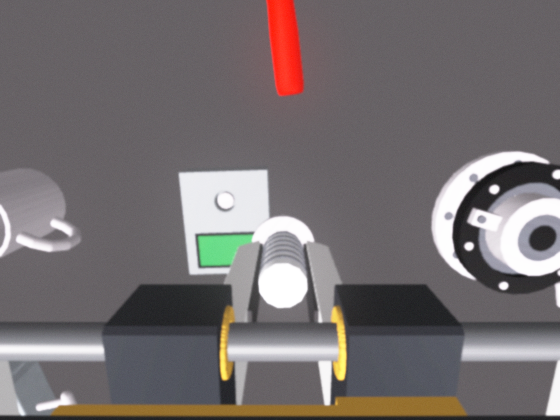

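Wrist: the counter is at left with its button at (226,201). Button position is (490.6, -298.8), z 37, which fits the counter geometry.

Emit:
jog_arm(moves=[[[-3, -20, -5, 0, 0, 0], [-4, -20, -10, 0, 0, 0], [-2, -11, -10, 0, 0, 0], [0, 0, -5, 0, 0, 0], [0, 0, 0, 0, 0, 0]]])

```text
clock: 19.2
eef_pos: [492.3, -293.4, 172.5]
eef_rot: [-1.157, 1.557, 0.189]
wrist_force: [-0.8, 0.1, -1.2]
finger_gap: 21.4
```

Emit:
jog_arm(moves=[[[-2, -5.4, -5, 0, 0, 0], [0, 0, -10, 0, 0, 0], [0, 0, -10, 0, 0, 0], [0, 0, -3, 0, 0, 0], [0, 0, 0, 0, 0, 0]]])

```text
clock: 19.7
eef_pos: [490.8, -297.1, 142.4]
eef_rot: [-1.147, 1.557, 0.201]
wrist_force: [0.4, 0.2, -1.7]
finger_gap: 21.8
```

Emit:
jog_arm(moves=[[[-0.5, -1.7, -3, 0, 0, 0], [0, 0, -3, 0, 0, 0], [0, 0, -3, 0, 0, 0], [0, 0, -2, 0, 0, 0], [0, 0, 0, 0, 0, 0]]])

```text
clock: 20.2
eef_pos: [490.7, -299.1, 131.6]
eef_rot: [-1.219, 1.555, 0.129]
wrist_force: [-0.4, 0.7, 2.0]
finger_gap: 21.6
```

Emit:
jog_arm(moves=[[[0, 0, -1, 0, 0, 0], [0, 0, -1, 0, 0, 0], [0, 0, 0, 0, 0, 0], [0, 0, 0, 0, 0, 0]]])

```text
clock: 20.6
eef_pos: [491.0, -299.2, 130.9]
eef_rot: [-1.274, 1.554, 0.074]
wrist_force: [-1.6, 0.7, 3.1]
finger_gap: 22.0
```

Emit:
jog_arm(moves=[[[0, 0, -1.5, 0, 0, 0], [0, 0, -1, 0, 0, 0], [0, 0, 0, 0, 0, 0]]])

```text
clock: 20.9
eef_pos: [491.5, -299.5, 130.6]
eef_rot: [-1.353, 1.552, -0.005]
wrist_force: [-2.4, 2.4, 4.8]
finger_gap: 21.6
```

Emit:
jog_arm(moves=[[[-0.5, 0, 5, 0, 0, 0], [0, 0, 15, 0.19, 0.74, 0], [0, 0, 25, 0, 0, 0], [0, 10, 20, 0, 0, 0], [2, 30, 8, 0, 0, 0]]])

```text
clock: 21.4
eef_pos: [491.9, -260.6, 204.0]
eef_rot: [-0.276, 1.565, 1.069]
wrist_force: [1.1, -0.3, -1.3]
finger_gap: 21.5
```

Emit:
jog_arm(moves=[[[3, 45, 0, 0, 0, 0], [3, 45, 0, 0, 0, 0], [3, 45, 0, 0, 0, 0], [3, 45, 0, 0, 0, 0], [3, 45, 0, 0, 0, 0]]])

```text
clock: 21.9
eef_pos: [506.4, -30.1, 205.6]
eef_rot: [-0.897, 1.564, 0.442]
wrist_force: [0.6, 0.4, -0.8]
finger_gap: 21.6
```

Emit:
jog_arm(moves=[[[3, 45, 0, 0, 0, 0], [3, 45, 0, 0, 0, 0], [3, 45, 0, 0, 0, 0], [3, 40, 0, 0, 0, 0], [3, 30, 0, 0, 0, 0]]])

```text
clock: 22.4
eef_pos: [520.2, 185.1, 205.9]
eef_rot: [-0.964, 1.562, 0.377]
wrist_force: [0.3, -0.4, -1.7]
finger_gap: 21.1
```

Emit:
jog_arm(moves=[[[3, 40, 0, 0, 0, 0], [2, 35, 0, 0, 0, 0], [1, 20, 0, 0, 0, 0], [0, 0, 0, 0, 0, 0], [0, 0, 0, 0, 0, 0]]])

```text
clock: 22.9
eef_pos: [525.2, 287.6, 204.6]
eef_rot: [-0.964, 1.563, 0.382]
wrist_force: [-0.4, -0.5, -0.4]
finger_gap: 21.6
```

```bash
python3 - <<'E'
from wr import *
from scipy.spatial.transform import Rotation as Ro
s,p,im,P=wrist(); c=s["eef_pos"]; print(c,Ro.from_euler("xyz",s["eef_rot"]).as_matrix().round(4),s["clock"]); cv2.imwrite("pics/w4.png",im)
r=np.hypot(P[...,0]-c[0],P[...,1]-c[1])
q=P[(r<14)&(P[...,2]>c[2]+5)&(P[...,2]<c[2]+40)]; zt=np.median(q[:,2]); t=q[abs(q[:,2]-zt)<2]; print("grip top",zt-c[2],cv2.minAreaRect(t[:,:2].astype(np.float32))[:2])
q=P[(r<24)&(P[...,2]<c[2]-20)&(P[...,2]>c[2]-45)]; z1=np.median(q[:,2]); t=q[abs(q[:,2]-z1)<1.5]; print("collar top rel",z1-c[2],len(q),cv2.minEnclosingCircle(t[:,:2].astype(np.float32)))
si,sd=manip.camera("side"); sp=manip.camera_params("side"); u,v=proj(sp,[c-[0,0,50]])[0].astype(int); cv2.imwrite("pics/s4.png",cv2.resize(si[v-60:v+60,u-70:u+70],None,fx=5,fy=5,interpolation=2)); print(u,v)
for dz in(-45,-55,-70,-80,-90,-95): 
    a,b=proj(sp,[c+[0,0,dz]])[0]; print(dz,round(a,1),round(b,1),si[int(round(b)),int(a)-6:int(a)+7].mean(1).astype(int),int(a)-6)
E
```

```text
[525.20910317 287.62276001 204.56721906] [[ 0.0074 -0.9747  0.2234]
 [ 0.003   0.2235  0.9747]
 [-1.     -0.0065  0.0045]] 22.9
grip top 16.7356207213341 ((524.9046630859375, 288.126220703125), (23.321598052978516, 21.03999137878418))
collar top rel -33.040899849360926 1146 ((521.4757690429688, 288.64453125), 17.43817901611328)
222 271
-45 222.3 269.9 [189 192 191 195 193 194 186 194 201 194 193 184 175] 216
-55 222.7 273.6 [ 65  69  68  84  98 117 115 106 101  86  69  63  69] 216
-70 223.2 279.1 [ 67  68  68  68  67 130 116  82  68  64  74  69  72] 217
-80 223.6 282.6 [ 72  70  69  68  65  88 114 102 106  71  69  70  70] 217
-90 223.9 286.2 [ 69  71  68  65  68  69 122 114  85  71  67  71  67] 217
-95 224.1 287.9 [ 69  65  68  69  63 123 114  86  69  68  68  69  73] 218
```

View pics/s4.png

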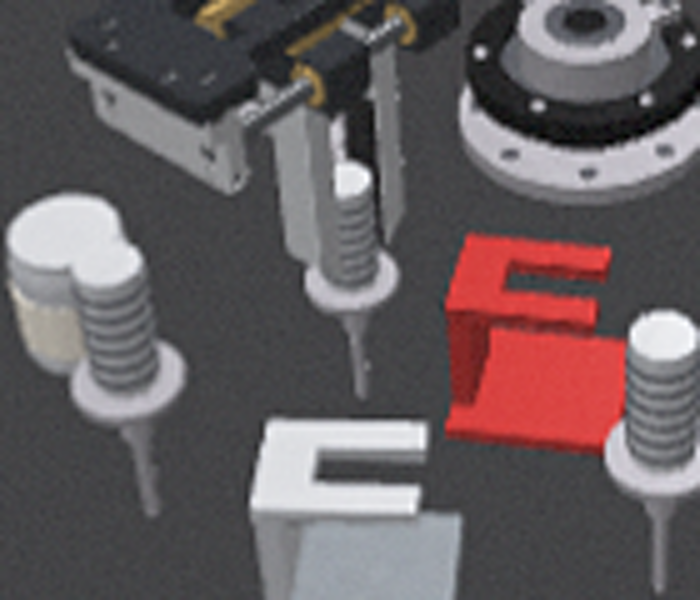

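The probe is held unchanged and upright, above the empty white fork.

Emit:
jog_arm(moves=[[[1, 10, 0, 0, 0, 0], [0, 1, 0, 0, 0, 0], [0, 0, 0, 0, 0, 0], [0, 0, 0, 0, 0, 0]]])

```text
clock: 23.4
eef_pos: [527.1, 296.6, 205.3]
eef_rot: [-0.963, 1.562, 0.378]
wrist_force: [0.2, 0.0, -0.9]
finger_gap: 21.5
```

Emit:
jog_arm(moves=[[[0, 2.5, -8, 0, 0, 0], [0, 0, -15, 0, 0, 0], [0, 0, -20, 0, 0, 0], [0, 0, -10, 0, 0, 0], [0, 0, 0, 0, 0, 0]]])

```text
clock: 23.9
eef_pos: [527.0, 299.0, 149.2]
eef_rot: [-0.969, 1.562, 0.372]
wrist_force: [-0.1, -0.5, -0.4]
finger_gap: 21.1
```

Emit:
jog_arm(moves=[[[0, 0, -10, 0, 0, 0], [0, 0, -12, 0, 0, 0], [0, 0, -8, 0, 0, 0], [0, 0, -2, 0, 0, 0], [0, 0, 0, 0, 0, 0]]])

```text
clock: 24.4
eef_pos: [527.4, 299.2, 115.6]
eef_rot: [-0.954, 1.56, 0.386]
wrist_force: [-0.3, 0.6, -1.4]
finger_gap: 21.6
```

Emit:
jog_arm(moves=[[[-0.4, 0, -1.5, 0, 0, 0], [0, 0, -1.5, 0, 0, 0], [0, 0, 0, 0, 0, 0], [0, 0, 0, 0, 0, 0]]])

```text
clock: 24.8
eef_pos: [527.4, 299.4, 113.4]
eef_rot: [-0.944, 1.559, 0.397]
wrist_force: [0.3, 0.3, -2.6]
finger_gap: 21.7
```

Emit:
jog_arm(moves=[[[0, 0, -1, 0, 0, 0], [0, 0, 0, 0, 0, 0], [0, 0, 0, 0, 0, 0]]])

```text
clock: 25.1
eef_pos: [527.5, 299.5, 112.7]
eef_rot: [-0.94, 1.558, 0.4]
wrist_force: [-1.0, -0.2, -1.6]
finger_gap: 21.2
```

Emit:
jog_arm(moves=[[[0, 0, 0, 0, 0, 0], [0, 0, 0, 0, 0, 0], [0, 0, 0, 0, 0, 0], [0, 0, 0, 0, 0, 0], [0, 0, 0, 0, 0, 0]]], gripper=0.2)

```text
clock: 25.6
eef_pos: [527.8, 299.6, 113.3]
eef_rot: [-0.939, 1.557, 0.402]
wrist_force: [0.3, 0.8, 0.2]
finger_gap: 55.4
```

Emit:
jog_arm(moves=[[[0, 0, 8, 0, 0, 0], [0, 0, 20, 0, 0, 0], [0, 0, 30, 0, 0, 0], [0, 0, 30, 0, 0, 0], [0, 0, 15, 0, 0, 0]]])

```text
clock: 26.1
eef_pos: [526.5, 299.0, 219.8]
eef_rot: [-0.959, 1.561, 0.382]
wrist_force: [0.0, 0.6, 0.3]
finger_gap: 56.4
```

Emit:
jog_arm(moves=[[[0, 0, 0, 0, 0, 0], [0, 0, 0, 0, 0, 0], [0, 0, 0, 0, 0, 0]]])

```text
clock: 26.4
eef_pos: [526.9, 299.1, 221.9]
eef_rot: [-0.938, 1.557, 0.403]
wrist_force: [-0.7, -0.1, 1.0]
finger_gap: 56.7
```

```bash
python3 - <<'E'
from wr import *
s,p,im,P=wrist(); print(s["eef_pos"],s["clock"],s["wrist_force"],s["finger_gap"])
for n,a,b,R in(("griptop",126,132,20),("collar",77,81.5,20),("fork",73,76,60)):
    q=P[(P[...,2]>a)&(P[...,2]<b)&(np.hypot(P[...,0]-526,P[...,1]-299)<R)]
    if len(q): print(n,len(q),q.mean(0).round(1),cv2.minAreaRect(q[:,:2].astype(np.float32)),cv2.minEnclosingCircle(q[:,:2].astype(np.float32)))
si,_=manip.camera("side"); sp=manip.camera_params("side"); u,v=proj(sp,[[526,299,75]])[0].astype(int); cv2.imwrite("pics/s5.png",cv2.resize(si[v-60:v+60,u-70:u+70],None,fx=5,fy=5,interpolation=2))
E
```

```text
[526.86621322 299.14937522 221.86370986] 26.4 [-0.65180871 -0.09617432  0.99421283] 56.688506105344096
griptop 646 [526.8 299.8 129.1] ((527.015869140625, 299.50799560546875), (20.711748123168945, 20.789793014526367), 76.56498718261719) ((527.22119140625, 299.7958679199219), 10.84469985961914)
collar 565 [520.9 301.   79.3] ((523.9364624023438, 300.23785400390625), (35.27785873413086, 28.714237213134766), 80.69246673583984) ((526.1380004882812, 299.7396240234375), 18.571767807006836)
fork 1996 [532.2 303.6  75. ] ((530.6865844726562, 300.6272888183594), (68.23544311523438, 50.206295013427734), 23.712265014648438) ((530.4330444335938, 300.7790832519531), 41.20783996582031)
```

View pics/s5.png

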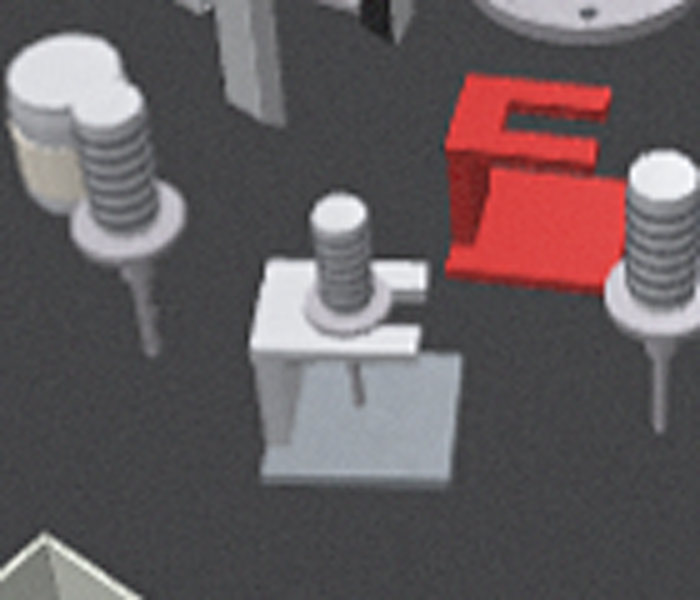

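The probe hangs upright in the white fork, about 1 mm from its place, collar top at 79 mm as at the start. The gripper is clear.

```bash
python3 -c "
from cell import manip
print(manip.sign_off(), manip.read_state()['clock'])"
```

```text
the job is handed in; nothing more can be done
the job is handed in; nothing more can be done
```

I ran the probe round the whole groove, pressed the tally button, hung the probe back in the white stand's fork, and handed the job in at about 26.5 s. No verdict was reported.

- **Finding the groove centre:** The camera estimates of the hub differed by up to 3 mm in y (side -28, top -29, wrist -31). I settled on -31 by lightly touching both groove walls.
- **Groove run:** It went anticlockwise from 30° to about 330° at roughly 2.5 cm/s. The tip was about 46 mm above the bench, 4 mm below the black face. Readings taken every 0.5 s showed wrist forces of about 2 N or less.
- **Contact before the run:** On the way down the needle brushed the hub's top edge once, at about 5 N. The wall touches stayed under about 3 N sideways.
- **Button:** I pushed it until it stopped going down, about 5.5 mm by the arm's position and roughly 5 N. I did not check by camera that it sprang back.
- **Final check:** The probe hangs upright about 1 mm from the fork's centre, with its collar and grip top at the same heights as at the start. The open gripper is about 110 mm above its grasp height on the probe and touches nothing. I saw no bystander moved in the views I took, but I did not measure them again.

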